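Swap the red bench stops

ROBOT

A 6-joint arm with a two-finger parallel gripper is mounted at the origin on the work surface. World frame = base frame: x ahead of the robot, y to its left, z up, the work surface at z = 0. Lengths are in m, angles in rad, forces in N, time in s.
With the tool pointing down it reaches from about 0.4 to 0.825 m from the base axis. Payload 7 kg.
Tool frame: the origin (TCP) lies between the finger pads; the fingertips stand 19 mm ahead of it and the grasp point (between the pads) is the TCP; z points along the fingers, x is the direction in which the jaws open and shut, and the axes are right-handed (so a half turn about z gives the same grasp; the last joint's range is limited). The gripper opens to 85 mm and grips with 20 to 120 N. Pads are 22 mm wide; open, the fingers measure 114 mm over their backs; the gripper's body (76 mm by 85 mm) begins 54 mm behind the grasp point. The pads swing forward as they close: fully open they stand 13 mm farther back than shut.
Start: joints at [0.288, 0.359, 0.012, 0, -1.224, -0.288], TCP at [0.675, -0, 0.25] pointing down, gripper open.
Joint ranges: [-3.07, 3.07], [-1.43, 2.12], [-1.02, 1.25], [-3.03, 1.67], [-3.05, -0], [-3.03, 3.03]. Speed limits (rad/s): [2.39, 2.39, 3.01, 3.14, 3.14, 3.14].

INTERFACE

Orientations are given as a unit quaternion [x, y, z, w].
In Python, from workcell import manip, effector, ik, viewer gives the robot as it stands. Calls block until the motion is done:
- manip.goto(position, orientation): joint-space move of the TCP to a pose.
- manip.movel(position, frame=None, v=0.15): straight line of the TCP; frame=None keeps the orientation; v is the mean speed in m/s.
- manip.move_joints(angles): joint-space move.
- effector.gripper_open() and effector.grasp(): open the fingers fully, or close them until they stop; the grip force is fixed at half the most.
- manip.dwell(seconds).
- ik(position, orientation): joint angles nearest the present ones, or None.
- manip.get_obs(): the state.
- viewer.grab_frame(name): name is "scene" or "side" or "wrist"; returns a dict with "color" (420x560x3 uint8, red, green, blue), "z_map" (420x560 float32, m along the optical axis (not along the pixel's ray), 0 where there is no reading), "K" (3x3 intrinsics, pixels), "k1" (the pictures are not rectified: a ray, as slopes to the right and down, at radius r is drawn at 1 + k1 r^2 times it, then the intrinsics apply), "pose" (4x4, takes a point from camera to world coordinates); the wrist camera has in their place "hand_eye" (4x4, takes a point from camera to tool coordinates, whose origin is the TCP and whose axes are the tool frame's). Camera axes: x right, y up, looking along -z (the intrinsics and any distortion apply to the point x, -y, -z); pixel columns grow to the right and rows downward; lengths in m; the calibration is good to about 2 mm. A picture is of the moment at which its call begins: read the wrist's pose just before it.
A pose or a line that the arm cannot do raises manip.Unreachable and nothing moves.
- manip.hand_in(): hands the job in, once; it reports no verdict.
The state is a dict: "time": time; "qpos": joint angles; "joint_vel": joint speeds; "joint_efforts": joint torques, N m; "position": TCP position; "ee_rot": TCP orientation; "wrist_force": force on the tool from outside, world axes, zero at the start; "moment": the same for the moment, N m; "grip_width": finger opening in m.
Only numpy, scipy, OpenCV 4.12 (cv2) and the standard library are available. Lean on these libraries where they do the work, as an engineer would, in place of code of your own. Each camera call takes 0.05 s, during which the arm holds its last target. There are 200 camera calls.

TASK

Four spring-loaded pop-up stops stand round the carved panel on the bench, two with red caps and two with blue; each locks low when pressed fully home and let go, and springs up again at the next full press. Change over the two red-capped stops: press the red one that stands up so that it locks down, and press the red one that is locked down so that it springs up and stays up. Do not press the two blue-capped stops, they are set as they should be.

Things in the scene. Friction and masses are not known exactly. Their poses are not given: they have to be found in the camera images.
- red_1_top (a point): Red-capped stop that STANDS UP at first. All four alike: dark wood block fixed to the bench, 76 x 76 mm, 40 mm high, any yaw; an upright plunger in its middle with a flat round cap 40 mm across, 16 mm thick, on a yellow stem. The point: centre of the cap's top face, z up. Its height over the bench: 68 mm up (12 mm of yellow stem shows), 51 mm locked down (no yellow), 44 mm fully home (hard stop).
- red_2_top (a point): Red-capped stop that is LOCKED DOWN at the start (51 mm); same build and point. Action of all stops: pressed to within 1 mm of fully home and let go, it changes from up to locked or from locked to up; pressed 5 mm or more short, it stays as it was. The spring takes 1.5 to 3 N, plus 1.5 N per 0.1 m/s of pressing speed; up to 20 N on the hard stop does no harm. Press within 12 mm of its centre.
- blue_1_top (a point): Blue-capped stop, same build and point, STANDING UP at the start (68 mm); leave it alone. Stops are 110 mm or more apart, centre to centre; nothing near them is higher than their caps: the carved panel between them is 27 mm high, other clutter lies at least 80 mm from a stop's centre, the tall mallet (190 mm) and glue bottle (140 mm) beyond them, more than 100 mm away.
- blue_2_top (a point): Blue-capped stop, same build and point, LOCKED DOWN at the start (51 mm); leave it alone.

How it is judged:
At the end, for the whole second after the job is handed in: The red stop that stood up is locked down (cap top 47 to 56 mm over the bench), the red stop that was down stands up (cap top above 63 mm); the blue stops are as they were, one up (above 63 mm), one locked down (47 to 56 mm) (height (world z) of red_1_top between 0.047 and 0.056 m and height (world z) of each of red_2_top, blue_1_top above 0.063 m and height (world z) of blue_2_top between 0.047 and 0.056 m); the robot touches nothing.
It fails at once if the standing blue stop is pressed more than 5 mm (height (world z) of blue_1_top below 0.063 m).
It fails at once if the locked blue stop is pressed more than 4 mm, or released (height (world z) of blue_2_top below 0.047 m or height (world z) of blue_2_top above 0.056 m).
It also fails if it takes over 37 s, if anything falls off the work surface, if the arm or the gripper's body presses on something with over 40 N, if the wrist force passes 120 N, or if a joint passes its speed limit or range.

## Working session

There is one attempt and no reset: what is moved stays moved. The work goes in short steps, each a Python script; the robot and the scene stay as the last script left them, time stands still between calls to the robot, and variables do not carry over. Pictures are saved under pics/ and viewed, about 8 in all and at most 12, crops included, and the job is handed in when it is done.

```bash
ls; mkdir -p pics; cat > h.py <<'E'
import numpy as np, cv2
from workcell import manip, effector, ik, viewer
from scipy.spatial.transform import Rotation as R
def grab(n):
    o=manip.get_obs(); f=viewer.grab_frame(n)
    if 'pose' not in f:
        T=np.eye(4); T[:3,:3]=R.from_quat(o['ee_rot']).as_matrix(); T[:3,3]=o['position']
        f['pose']=T@f['hand_eye']
    return f
def rays(f,uv):
    K=np.array(f['K']); D=np.array([f['k1'],0,0,0,0],float)
    p=cv2.undistortPoints(np.array(uv,float).reshape(-1,1,2),K,D).reshape(-1,2)
    d=np.c_[p[:,0],-p[:,1],-np.ones(len(p))]
    return f['pose'][:3,3], d@f['pose'][:3,:3].T
def onplane(f,uv,z):
    o,d=rays(f,uv); return o+d*((z-o[2])/d[:,2])[:,None]
def bydepth(f,uv):
    o,d=rays(f,uv); uv=np.array(uv).round().astype(int).reshape(-1,2)
    return o+d*f['z_map'][uv[:,1],uv[:,0]][:,None]
def caps(f):
    h=cv2.cvtColor(f['color'],cv2.COLOR_RGB2HSV); out=[]
    for n,m in (('red',((h[...,0]<8)|(h[...,0]>172))&(h[...,1]>140)&(h[...,2]>60)),('blue',(h[...,0]>98)&(h[...,0]<128)&(h[...,1]>120)&(h[...,2]>50))):
        k,l,s,c=cv2.connectedComponentsWithStats(m.astype(np.uint8))
        for i in range(1,k):
            if s[i,4]>60:
                v,u=np.where(l==i); P=bydepth(f,np.c_[u,v]); P=P[f['z_map'][v,u]>0]
                out.append((n,s[i,4],c[i].round(1),np.median(P,0).round(4),np.percentile(P[:,2],90).round(4)) if len(P) else (n,s[i,4],c[i]))
    return out
E
python3 - <<'E'
from h import *
a=[]
for n in('scene','side'):
    f=grab(n); a.append(f['color']); print(n,f['pose'][:3,3],f['k1'])
    for c in caps(f): print(*c)
cv2.imwrite('pics/a.png',a[0][...,::-1]);cv2.imwrite('pics/b.png',a[1][...,::-1])
E
```

```text
pics
scene [1.19480979 0.34518686 0.60791872] 0.036639950128835155
red 597 [ 82.8 190.4] [ 0.599  -0.4717  0.0243] 0.031
red 249 [204.4 186.8] [ 0.5205 -0.1972  0.0678] 0.0694
red 252 [ 18.7 224.3] [ 0.8329 -0.328   0.1377] 0.141
red 441 [356.1 292.6] [0.6533 0.1839 0.0521] 0.0535
blue 662 [ 24.1 205.1] [ 0.6976 -0.5337  0.0281] 0.0301
blue 271 [179.6 229.4] [ 0.6443 -0.1692  0.0517] 0.0532
blue 360 [404.7 237.6] [0.5028 0.2163 0.0683] 0.07
side [0.53987643 0.558388   0.56227526] 0.02881178689435218
red 301 [282.8 137.5] [ 0.5923 -0.4688  0.0242] 0.031
red 161 [310.6 178.5] [ 0.5145 -0.1899  0.0682] 0.0698
red 450 [226.4 318.4] [0.6481 0.1874 0.0515] 0.0527
blue 1381 [431.5  59.7] [-0.1473 -1.6153 -0.1065] -0.0839
blue 106 [197.6 123.6] [ 0.8584 -0.5359  0.0284] 0.0301
blue 535 [325.7 335.4] [0.4955 0.2214 0.0681] 0.0693
```

View pics/a.png

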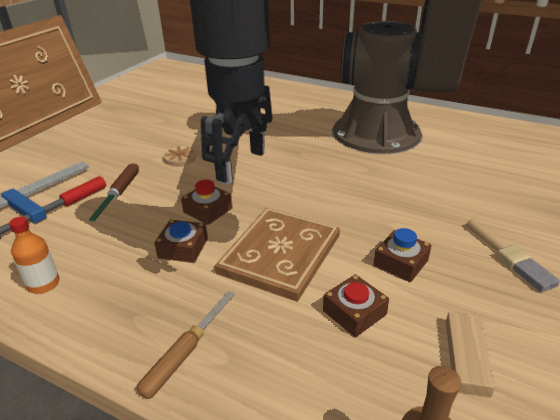

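View pics/b.png

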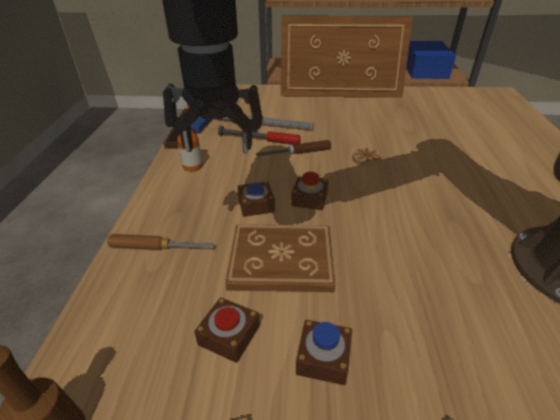

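The red stop that stands up is at scene pixel (204,187), about (0.517,-0.195). The locked red one is at (356,293), about (0.650,0.185). The blue stops are at (180,230), down, and (405,238), up. Next I close the gripper and check red_1 from near with the wrist camera.

```bash
python3 - <<'E'
from h import *
o=manip.get_obs(); q=o['ee_rot']; print(o['time'],q)
effector.grasp()
manip.goto([0.517,-0.197,0.18],q)
o=manip.get_obs(); print(o['time'],o['position'],o['grip_width'],o['wrist_force'])
f=grab('wrist'); print(f['pose'][:3,3])
for c in caps(f): print(*c, onplane(f,[c[2]],.068)[0].round(4))
cv2.imwrite('pics/c.png',f['color'][...,::-1])
E
```

```text
0.1 [ 5.26837532e-05  9.99999705e-01 -7.45865833e-05 -7.63054883e-04]
1.8917 [ 0.51833318 -0.19670075  0.18066143] -0.00019296148413221632 [-0.17827263  0.22269547 -0.69160391]
[ 0.51912472 -0.26391155  0.30497352]
red 2780 [277.9 199.6] [ 0.5156 -0.2043  0.0685] 0.0694 [ 0.5156 -0.2043  0.068 ]
blue 2418 [105.4 233.5] [ 0.6394 -0.1751  0.0519] 0.0528 [ 0.6317 -0.1807  0.068 ]
```

View pics/c.png

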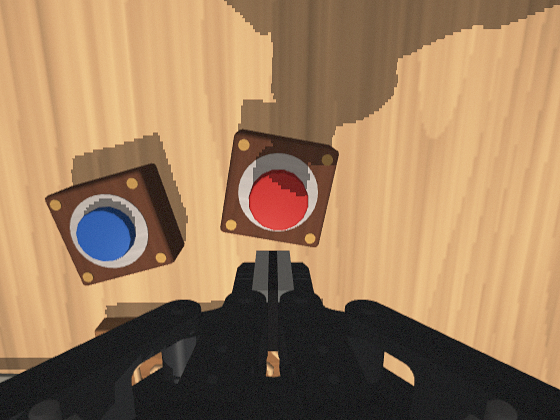

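The wrist view shows the red cap at (278,200) and the locked blue one at (105,233), both clear of the tool. The views disagree by a few mm because the cap side walls are included, so I'll re-measure using top-face pixels only.

```bash
cat >> h.py <<'E'
def top(f,col,ztop,near,r=.04):
    h=cv2.cvtColor(f['color'],cv2.COLOR_RGB2HSV)
    m=(((h[...,0]<8)|(h[...,0]>172)) if col=='red' else ((h[...,0]>98)&(h[...,0]<128)))&(h[...,1]>120)&(h[...,2]>40)&(f['z_map']>0)
    v,u=np.where(m); P=bydepth(f,np.c_[u,v]); k=(np.hypot(*(P[:,:2]-near).T)<r)
    z=np.percentile(P[k,2],75)
    k&=abs(P[:,2]-z)<.004
    G=onplane(f,np.c_[u,v][k],ztop)
    c,s=cv2.minEnclosingCircle(G[:,:2].astype(np.float32))
    return np.r_[G[:,:2].mean(0),(np.percentile(G,1,0)+np.percentile(G,99,0))[:2]/2,s,z].round(4),k.sum()
E
python3 - <<'E'
from h import *
for n in('scene','side','wrist'):
    f=grab(n)
    for a in(('red',.068,(.517,-.199)),('red',.051,(.65,.183)),('blue',.068,(.5,.215)),('blue',.051,(.642,-.172))):
        try: print(n,a[0],*top(f,*a))
        except Exception as e: print(n,a,'none')
print(manip.get_obs()['time'])
E
```

```text
scene red [ 0.5174 -0.2     0.5177 -0.2     0.0226  0.0687] 178
scene red [0.6492 0.1832 0.6488 0.1831 0.0216 0.0528] 370
scene blue [0.4966 0.2155 0.4963 0.2154 0.0218 0.0692] 265
scene blue [ 0.6418 -0.171   0.6411 -0.171   0.0215  0.0525] 224
side red [ 0.5158 -0.198   0.5155 -0.1974  0.0209  0.0694] 132
side red [0.6487 0.1857 0.6486 0.1857 0.0204 0.0521] 418
side blue [0.4953 0.2192 0.4953 0.2187 0.0199 0.0687] 475
side blue [ 0.6413 -0.1687  0.6413 -0.1682  0.0192  0.0532] 119
wrist red [ 0.5155 -0.2037  0.5154 -0.2036  0.02    0.069 ] 2721
wrist ('red', 0.051, (0.65, 0.183)) none
wrist ('blue', 0.068, (0.5, 0.215)) none
wrist blue [ 0.6408 -0.174   0.6408 -0.1739  0.0206  0.0524] 2269
2.0917
```

```bash
cat >> h.py <<'E'
def press(x,y,z0):
    manip.movel([x,y,z0],v=.15); manip.dwell(.2)
    b=manip.get_obs()['wrist_force'][2]; z=z0; print('base',b)
    while z>.0585:
        z-=.0015; manip.movel([x,y,z],v=.04); manip.dwell(.05)
        o=manip.get_obs(); F=o['wrist_force'][2]-b
        print(round(z,4),o['position'].round(4),round(F,2))
        if F>9: break
    manip.dwell(.15); o=manip.get_obs(); print('held',o['position'].round(4),o['wrist_force'][2]-b)
    manip.movel([x,y,.15],v=.15); print(manip.get_obs()['time'])
E
python3 - <<'E'
from h import *
press(.516,-.201,.082)
for n in('scene','wrist'):
    f=grab(n); print(n,*top(f,'red',.051,(.516,-.2)),*top(f,'blue',.051,(.642,-.172)))
E
```

```text
base 2.3252776113772335
0.0805 [ 0.5164 -0.2011  0.0808] -0.2
0.079 [ 0.5164 -0.2011  0.0791] -0.43
0.0775 [ 0.5162 -0.201   0.0775] -0.31
0.076 [ 0.5161 -0.201   0.076 ] -0.26
0.0745 [ 0.516  -0.201   0.0745] -0.16
0.073 [ 0.5159 -0.201   0.0729] -0.15
0.0715 [ 0.516  -0.201   0.0714] 0.35
0.07 [ 0.5159 -0.201   0.0699] -0.37
0.0685 [ 0.516  -0.201   0.0684] 0.63
0.067 [ 0.516  -0.201   0.0669] 0.42
0.0655 [ 0.516  -0.201   0.0655] 0.58
0.064 [ 0.516  -0.201   0.0639] 0.36
0.0625 [ 0.516  -0.201   0.0631] 7.05
0.061 [ 0.5162 -0.201   0.0629] 19.83
held [ 0.5162 -0.2011  0.0629] 19.843162247214952
8.1833
scene [ 0.5162 -0.2007  0.5159 -0.2006  0.0223  0.0524] 173 [ 0.6422 -0.1709  0.6415 -0.171   0.0215  0.0526] 225
wrist [ 0.5155 -0.2037  0.5155 -0.2033  0.0202  0.0524] 3028 [ 0.6407 -0.1741  0.6407 -0.1741  0.0209  0.0523] 2860
```

Red_1 is locked, at 52 mm in both views. Contact is stiff (about 8 N/mm past the stop), so I'll use smaller steps and a lower force threshold for red_2.

```bash
sed -i 's/z-=.0015/z-=.001/; s/F>9/F>7/' h.py
python3 - <<'E'
from h import *
q=manip.get_obs()['ee_rot']
manip.goto([.649,.1845,.15],q)
f=grab('wrist'); c,_=top(f,'red',.051,(.649,.1845)); print(c)
press(.649,.1845,.073)
f=grab('wrist'); print(*top(f,'red',.068,(.649,.1845)))
manip.goto([.6,0,.25],q); manip.dwell(.3)
for n in('scene','side'):
    f=grab(n)
    for a in(('red',.051,(.516,-.2)),('red',.068,(.649,.184)),('blue',.068,(.496,.217)),('blue',.051,(.642,-.171))): print(n,a[0],*top(f,*a))
    cv2.imwrite(f'pics/e_{n}.png',f['color'][...,::-1])
print(manip.get_obs()['time'])
E
```

```text
[0.6491 0.1813 0.6491 0.1816 0.0201 0.0524]
base 0.17644998630552292
0.072 [0.649  0.1845 0.0722] 0.95
0.071 [0.649  0.1845 0.0709] 0.46
0.07 [0.6491 0.1846 0.0702] 1.84
0.069 [0.6491 0.1845 0.0691] 2.48
0.068 [0.6491 0.1846 0.068 ] 2.66
0.067 [0.6491 0.1846 0.067 ] 2.65
0.066 [0.6491 0.1845 0.066 ] 1.57
0.065 [0.6491 0.1845 0.065 ] 2.88
0.064 [0.6491 0.1845 0.064 ] 2.39
0.063 [0.6491 0.1846 0.0632] 4.22
0.062 [0.6492 0.1845 0.0631] 10.04
held [0.6492 0.1845 0.0631] 9.771231199966982
14.8917
[0.6491 0.1807 0.6491 0.1805 0.02   0.069 ] 3393
scene red [ 0.5158 -0.2007  0.5153 -0.2007  0.022   0.0521] 173
scene red [0.6495 0.1832 0.6491 0.1833 0.0212 0.0693] 372
scene blue [0.4967 0.2156 0.4969 0.2154 0.0214 0.0693] 265
scene blue [ 0.6417 -0.1707  0.6413 -0.1705  0.0215  0.0524] 227
side red [ 0.5165 -0.1984  0.5159 -0.1979  0.0206  0.053 ] 128
side red [0.649  0.1864 0.6491 0.1863 0.0205 0.0686] 435
side blue [0.4953 0.219  0.4953 0.2186 0.0201 0.0687] 472
side blue [ 0.6458 -0.1696  0.6457 -0.1682  0.0192  0.0533] 85
16.2083
```

View pics/e_scene.png

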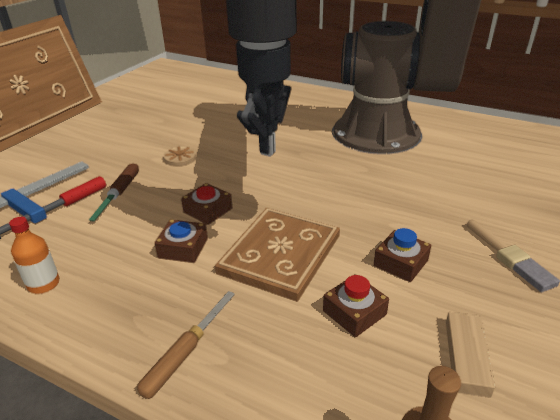

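The picture shows red_1 at (206,193) down and red_2 at (357,287) up with yellow stem showing. The blue stops are unchanged and the arm is clear, so I'm handing in.

```bash
python3 -c "
from h import *
manip.hand_in()"
```

```text
the job is handed in; nothing more can be done
```

I pressed each red stop once with the closed fingertips, and both changed over. I then moved the arm clear and handed in; the clock read about 16 s just before.

| Stop | Cap height, last scene and side views | State |
|---|---|---|
| red_1 | 52–53 mm | locked down |
| red_2 | about 69 mm | standing up |
| blue_1 | about 69 mm | standing up, unchanged |
| blue_2 | 52–53 mm | locked down, unchanged |

- **Position disagreement:** the cameras differed by up to about 6 mm on where the caps were, more than the stated 2 mm calibration. I aimed between them, within the 12 mm allowed.
- **Press force:** the first press reached about 20 N above a baseline taken with about 2 N already on the tool, so roughly 22 N on the wrist reading. That is at or slightly over the 20 N stated as harmless, and red_1 still locked normally. The second press used smaller steps and reached about 10 N.

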